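# Index the stop turret to the long stop and lock it

## Task

Set the lathe's stop turret to its long stop: with a fingertip, gently flick the ribbed thumbwheel on at its top edge, away from you, click by click until the long stop screw stands straight up beside the pointer, without going past it. Then push the tab of the lock bolt in front fully home so that the wheel is locked, and take the hand away. Nothing is to be picked up, and the parts and tools lying round the turret stay where they are.

Things in the scene. Friction and masses are not known exactly. Their poses are not given: they have to be found in the camera images.
- turret: Stop turret: green cast stand, fixed on the counter; dark ribbed thumbwheel on a level axle between two cheeks. Origin on the counter under the middle of the wheel; x from the lock bolt (robot's side) through the wheel to the back, y along the axle, z up; yaw within 0.35 rad of the robot's. Base plate x -130..75, y -74..50, 10 mm thick. Pawl housing behind: x 44..68, y 20..36, 89 mm high. All positions below are in this frame, mm.
- axle_mid (a point): Middle of the thumbwheel on its axle, at (0, 0, 70). The wheel is 26 mm wide (y), with eight straight ribs along y, 6 mm thick, 45 degrees apart, from the hub (radius 29) to radius 50. At each click a gap points straight up and straight to the front; the two top ribs are 22.5 degrees either side of upright (tips at x = -19 and +19, z = 116). Cheeks at y -70..-62 and 38..46, top z = 90.
- flick_top (a point): Point at (0, 0, 110) in the top gap, 10 mm below the wheel's highest reach. A fingertip whose end is at this height, set down at the robot's side of the near top rib (its leading face at x < -25) and pushed along +x until that face is at x = 5 to 15, carries the rib over the top; it snaps on to x = +19, one click. At this height the finger slides off a rib before a second click. Lift over z = 125 to go back.
- index_wheel (a joint): Turn of thumbwheel and stop drum, rad. A spring pawl holds it at whole clicks of 0.785 (..., -1.571, -0.785, 0); 0 = long stop screw upright beside the pointer. Grows as the wheel's top moves along +x (away from the robot). Starts 2 to 5 clicks below 0. Past half a click it snaps on to the next. About 4 N on a rib tip turns it. Stops solid at -5.03 and +1.10.
- long_stop (a point): Free end of the long stop screw, a steel rod 8 mm thick on the aluminium stop drum (radius 30, y -53..-35), which turns with the thumbwheel; this end is 56 mm from the axle, at y = -44. The drum's other seven screws end at only 35 mm. When the long screw is upright this point is at x = 0, z = 126.
- pointer_tip (a point): Tip of the pointer, a small upright aluminium blade, 10 mm wide, fixed on the cheek at the drum's side, at (0, -66, 121).
- lock_bolt (a joint): Travel of the lock bolt, m: 0 = out (as it starts), 0.018 = fully home against its stop, its nose between two ribs, so that the wheel is locked. Grows as the bolt is pushed along +x. Rubs with 2 N and stays where it is left. It goes in only when the wheel sits at a click.
- bolt_tab (a point): Thumb tab of the lock bolt: steel plate across the bolt's front end, 8 mm thick (x), 26 wide (y), standing from z = 58 to 102. This point is the top edge of the face towards the robot: at (-108, 0, 102) with the bolt out, x = -90 with it home. Push that face along +x; free space in front of it.
- gear_brass: Bystander: brass gear wheel lying flat, 42 mm across, 10 high, in mm; loose; origin at the centre of its underside.
- grease_tin: Bystander: round tin with slip lid, 57 mm across, 24 high, in mm; loose; origin at the centre of its underside.
- bearing: Bystander: ball bearing lying flat, 22 mm across, 7 high, in mm; loose; origin at the centre of its underside.
- worm_shaft: Bystander: short worm on its shaft, 30x56x13, in mm; loose; origin at the centre of its underside.
- driver_2: Bystander: screwdriver, 133x22x18, in mm; loose; origin at the centre of its underside.
- caliper: Bystander: digital caliper lying flat, 97x147x11, in mm; loose; origin at the centre of its underside.
- gearmotor: Bystander: small gear motor lying on its side, 42x106x36, in mm; loose; origin at the centre of its underside.

How it is judged (in metres and radians):
On the way, in this order (a step that is already met when the one before it is completed fails the run):
1. the long stop screw is upright at its click, the bolt still out (value of joint index_wheel between -0.12 and 0.12 rad and velocity of joint index_wheel below 0.3 rad/s and value of joint lock_bolt below 0.006 m), for 0.2 s.
2. the lock bolt is pushed home (value of joint index_wheel between -0.12 and 0.12 rad and value of joint lock_bolt above 0.0155 m), for 0.2 s.
At the end, for the whole second after the job is handed in: The long stop screw is upright (wheel within 0.12 rad of 0) and still, and the lock bolt is home (at least 15.5 of 18 mm) (all of step 2 and velocity of joint index_wheel between -0.1 and 0.1 rad/s); the robot touches nothing.
It fails at once if the thumbwheel is turned past the long stop (value of joint index_wheel above 0.45 rad).
It fails at once if the bolt is pushed in before the long stop is up (value of joint lock_bolt above 0.006 m and value of joint index_wheel below -0.3 rad).
It fails at once if the turret is struck hard, with over 40 N (contact force between any of the arm, the fingers and turret above 40 N).
It fails at once if a part or tool lying round the turret is moved by more than 25 mm, lifted or carried (distance of any of gear_brass, grease_tin, bearing, worm_shaft, driver_2, caliper, gearmotor from where it was at the start of the episode above 0.025 m).
It also fails if it takes over 58 s, if anything falls off the work surface, if the arm or the gripper's body presses on something with over 40 N, if the wrist force passes 120 N, or if a joint passes its speed limit or range.

## Robot

A 6-joint arm with a two-finger parallel gripper is mounted at the origin on a cart in front of the work surface, level with it; the furniture and walls round the work are solid. World frame = base frame: x ahead of the robot, y to its left, z up, the work surface at z = 0. Lengths are in m, angles in degrees, forces in N, time in s.
With the tool pointing down it reaches from about 0.4 to 0.825 m from the base axis. Payload 7 kg.
Tool frame: the origin (TCP) lies between the finger pads; the fingertips stand 19 mm ahead of it and the grasp point (between the pads) is the TCP; z points along the fingers, y is the line along which they close (so a half turn about z gives the same grasp; the last joint's range is limited). The gripper opens to 88 mm and grips with 3 to 60 N. Pads are 19 mm wide; open, the fingers measure 130 mm over their backs; the gripper's body (78 mm by 193 mm) begins 47 mm behind the grasp point.
Start: joints at [80.334, 20.546, 0.682, 0, -70.136, -16.507], TCP at [0.298, 0.606, 0.246] pointing down, gripper open.
Joint ranges: [-176.03, 176.03], [-82.01, 121.73], [-58.28, 71.71], [-173.87, 95.51], [-174.79, -0.11], [-173.66, 173.66]. Speed limits (degrees/s): [136.94, 136.94, 172.46, 180, 180, 180].

## Interface

Orientations are given as [roll, pitch, yaw] about the fixed x, y, z axes, in that order (R = Rz(yaw) Ry(pitch) Rx(roll)).
In Python, from plant import get_obs, snapshot, close_job, spot_in, spot_point gives the robot as it stands.
- The arm moves only by the tool play_rows, never from a script. Its argument "plan" is a list of rows, each a list of 6 numbers: the shift along the tool's x, y, z in cm, then the turn, a rotation vector about the tool's x, y, z in degrees. A call has 1 to 20 rows; each row shifts and turns the commanded pose from where the row before left it, along the tool's axes as they then stand; what a row does not reach is not made up. A row lasts 1/12 s, in which the tool goes at most 41.7 mm and 7.16 degrees, less where a joint would pass 70% of its speed; a pose out of reach is approached as far as the arm can. A call is refused whole if a number of a shift passes 4.17 or a number of a turn 7.16, either way. A call with a gripper value outside its range is refused whole. "grip" is the finger opening in cm, from 0 to 8.76, set as the call begins (left out, the last holds). The fingers move at their own pace and stop on an object; the grip force is fixed at half the most. Time passes only in rows, so rows that do not move let the fingers close. It gives the time, the measured TCP pose, the force, the opening and the grip force at its end, in the units of the state.
- get_obs(): the state, without advancing time (a new reading comes with each control period).
- snapshot(name): name is "side" or "top" or "wrist"; returns a dict with "frame" (384x512x3 uint8, red, green, blue), "fx", "fy", "cx", "cy" (pixels), "k1" (the pictures are not rectified: a ray, as slopes to the right and down, at radius r is drawn at 1 + k1 r^2 times it, then the intrinsics apply), "position" and "attitude" of the camera in the world. Camera axes: x right, y down, z forward; pixel columns grow to the right and rows downward; lengths in m; the calibration is good to about 2 mm. A picture is of the moment at which its call begins. There is no depth.
- close_job(): hands the job in; it is judged then, once.
Trained networks look in the newest picture that a camera, given by its name, has taken for a name from the list of things; names that differ only in an ending like _2 or _b are one class to them, and where a whole thing is asked for, a point or a joint stands for the part that bears it (a point fixed in the world has none). Each returns a list of dicts, best first, with "score" (0 to 1); they miss things now and then, are a little off and sometimes report something else, mostly with a low value. They report only what shows in the picture. A call takes as long as a camera call.
- spot_in(camera, thing): "position" ([x, y, z] in m, in world coordinates, good to about 4 mm: the middle of the surface that is visible of it).
- spot_point(camera, thing): "position" ([x, y, z] in m, in world coordinates, good to about 4 mm: a listed point, or the origin of a listed thing).
The state is a dict: "clock": time; "joint_pos": joint angles; "qvel": joint speeds; "tau": joint torques, N m; "tool_pos": TCP position; "orientation": TCP orientation; "force": force on the tool from outside, world axes, zero at the start; "moment": the same for the moment, N m; "opening": finger opening in m; "gripper_force": force on a finger pad.
Only numpy, scipy, OpenCV 4.12 (cv2) and the standard library are available. Lean on these libraries where they do the work, as an engineer would, in place of code of your own. Each camera call takes 0.05 s, during which the arm holds its last target. There are 200 camera calls.

## Working session

There is one attempt and no reset: what is moved stays moved. The work goes in short steps, Python scripts to look and compute and a tool call to move; the robot and the scene stay as the last step left them, time stands still between calls to the robot, and variables do not carry over. Pictures are saved under pics/ and viewed, at most 10 in all, crops included, and the job is handed in when it is done.

Besides the shell and the picture viewer there is one more tool, called after "Request:" as a command line: name --pt "numbers of a row" for each row, then --argument value for the rest. play_rows: Moves the arm, as the interface text tells. Its arguments: {"type":"object","properties":{"plan":{"type":"array","items":{"type":"array","items":{"type":"number"}}},"grip":{"type":"number"}},"required":["plan"]}

```bash
mkdir -p pics; python3 - <<'E'
from plant import *
import cv2,numpy as np
o=get_obs();print(o)
ims=[]
for c in ["side","top"]:
    s=snapshot(c);cv2.imwrite(f"pics/{c}0.png",s["frame"][:,:,::-1]);print(c,s["position"],s["attitude"],s["fx"],s["k1"])
    for t in ["turret","axle_mid","flick_top","long_stop","pointer_tip","bolt_tab"]:
        print(c,t,[(np.round(d["position"],4).tolist(),round(d["score"],2)) for d in spot_point(c,t)[:2]])
    for t in ["gear_brass","grease_tin","bearing","worm_shaft","driver_2","caliper","gearmotor"]:
        print(c,t,[(np.round(d["position"],3).tolist(),round(d["score"],2)) for d in spot_in(c,t)[:1]])
E
```

```text
{'clock': 0.0, 'joint_pos': array([ 8.03356984e+01,  2.05899645e+01,  6.33033104e-01, -1.97581055e-02,
       -7.01367576e+01, -1.65072820e+01]), 'qvel': array([-0.03523648, -0.04701214,  0.0182681 ,  0.03208181, -0.0524721 ,
        0.06394986]), 'tau': array([-5.39185075e-04, -5.82718170e+01,  2.93048036e+01,  6.99754804e+00,
        7.03870930e-03, -1.48589302e-04]), 'tool_pos': array([0.2975315 , 0.6053632 , 0.24463479]), 'orientation': array([ 1.79904895e+02, -8.81465115e-03, -2.61783048e+01]), 'force': array([-0.89953148,  0.68977968, -0.50999523]), 'moment': array([0.03801239, 0.031644  , 0.05433464]), 'gripper_force': 0.0, 'opening': 0.08751500723583602}
side [ 0.49500218 -0.9509389   0.57409559] [-1.17051910e+02 -1.87155469e-02 -3.32392983e+00] 379.1826142171872 -0.10549264269785327
side turret [([0.5786, 0.0104, -0.0008], 0.56)]
side axle_mid [([0.5741, 0.0105, 0.075], 0.63)]
side flick_top [([0.5704, 0.0099, 0.1119], 0.57), ([0.5747, 0.011, 0.0725], 0.36)]
side long_stop []
side pointer_tip [([0.5661, -0.0506, 0.1224], 0.63)]
side bolt_tab [([0.4665, 0.0256, 0.1016], 0.44)
[... 381 characters left out ...]
[([0.5746, 0.0098, -0.0037], 0.6), ([0.4804, -0.0949, -0.0012], 0.27)]
top axle_mid [([0.5813, 0.009, 0.0702], 0.76)]
top flick_top [([0.5776, 0.015, 0.1082], 0.8)]
top long_stop [([0.5666, -0.0322, 0.0158], 0.7), ([0.5721, 0.2803, -0.0011], 0.44)]
top pointer_tip [([0.5657, -0.0523, 0.1227], 0.88), ([0.6959, -0.3837, 0.0028], 0.7)]
top bolt_tab [([0.4674, 0.0264, 0.1001], 0.41)]
top gear_brass [([0.619, 0.101, 0.006], 0.54)]
top grease_tin [([0.531, -0.112, 0.023], 0.6)]
top bearing [([0.411, -0.402, 0.027], 0.66)]
top worm_shaft [([0.478, -0.096, 0.01], 0.38)]
top driver_2 [([0.692, -0.406, 0.014], 0.57)]
top caliper [([0.58, 0.306, 0.004], 0.93)]
top gearmotor [([0.41, -0.4, 0.03], 0.71)]
```

```bash
cat > h.py <<'E'
from plant import *
import cv2,numpy as np
from scipy.spatial.transform import Rotation as R
from scipy.optimize import least_squares
def proj(s,P):
    q=(np.atleast_2d(P)-s["position"])@R.from_euler("xyz",s["attitude"],degrees=True).as_matrix()
    u=q[:,:2]/q[:,2:]; u=u*(1+s["k1"]*(u**2).sum(1,keepdims=True))
    return u*[s["fx"],s["fy"]]+[s["cx"],s["cy"]]
def T(p,yaw,P):
    return np.atleast_2d(P)/1000@R.from_euler("z",yaw,degrees=True).as_matrix().T+[p[0],p[1],0]
def crop(s,c,w,h,k,name):
    f=s["frame"][:,:,::-1]; x=int(c[0]-w/2);y=int(c[1]-h/2);x=max(x,0);y=max(y,0)
    cv2.imwrite(name,cv2.resize(f[y:y+h,x:x+w],None,fx=k,fy=k,interpolation=cv2.INTER_CUBIC));print(name,"origin",x,y,"scale",k)
E
python3 - <<'E'
from h import *
pts={"turret":(0,0,0),"axle_mid":(0,0,70),"flick_top":(0,0,110),"pointer_tip":(0,-66,121),"bolt_tab":(-108,0,102)}
A=[];B=[]
for c in ["side","top"]:
    s=snapshot(c)
    for t,P in pts.items():
        r=spot_point(c,t)
        if r: A.append(P);B.append(r[0]["position"])
    crop(s,proj(s,[0.555,0.0,0.06])[0],130,100,6,f"pics/{c}1.png")
B=np.array(B)
f=least_squares(lambda v:(T(v[:2],v[2],A)-B)[:,:2].ravel()*1e3,[.576,.01,-9],loss="soft_l1",f_scale=3)
print(f.x,np.round(f.fun.reshape(-1,2),1).tolist())
E
```

```text
pics/side1.png origin 192 146 scale 6
pics/top1.png origin 176 149 scale 6
[ 0.57638388  0.01267875 -5.65531395] [[-4.7, 2.5], [0.7, 1.9], [0.8, -3.6], [0.8, -3.5], [-0.7, -1.2], [-0.0, 4.3], [-5.3, 1.8], [-1.9, -4.0], [3.5, -4.0], [54.5, 426.2]]
```

View pics/top0.png

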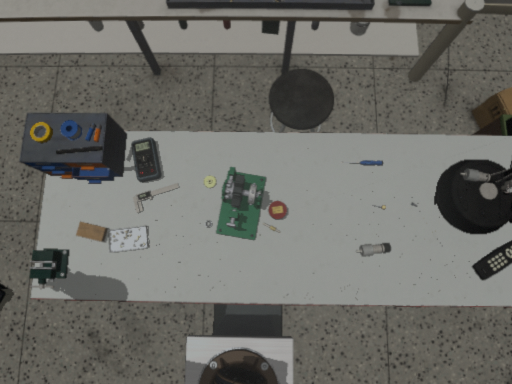

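View pics/side1.png

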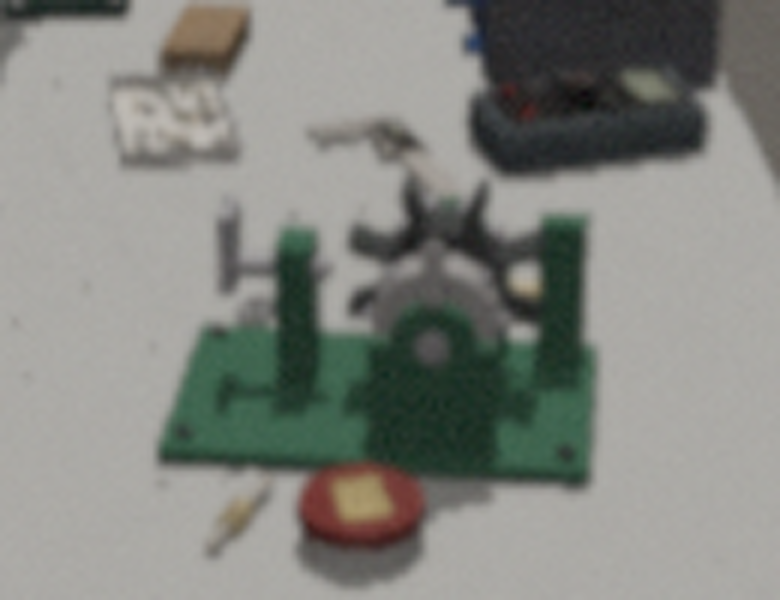

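View pics/top1.png

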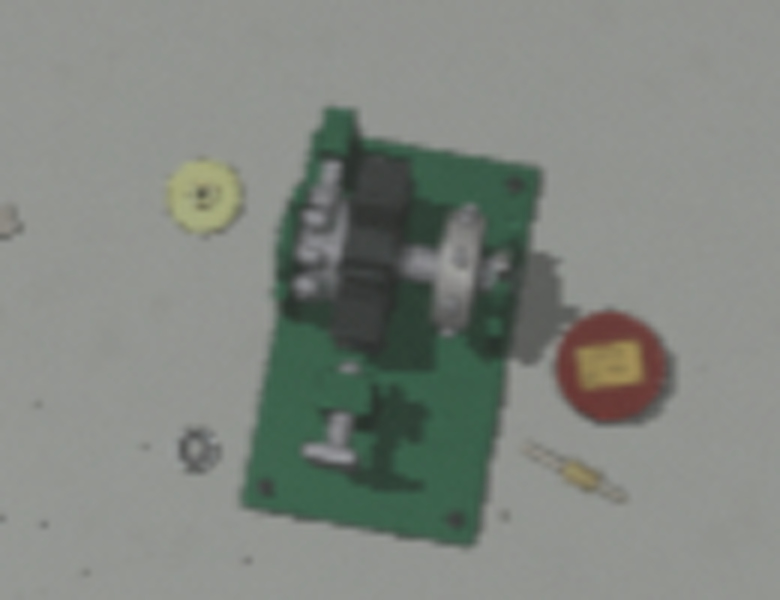

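```bash
python3 - <<'E'
from h import *
st,ss=snapshot("top"),snapshot("side")
C=np.array([[-130,50,10],[-130,-74,10],[75,-74,10]])
pt=np.array([[242,505],[475,546],[541,170]])/6-.42+[176,149]
D=np.array([[-130,-74,10],[75,-74,10],[-130,50,10],[75,50,10]])
ps=np.array([[160,457],[587,475],[207,328],[595,348]])/6-.42+[192,146]
for use in [(1,0),(0,1),(1,1)]:
  g=lambda v:np.r_[(proj(st,T(v[:2],v[2],C))-pt).ravel()*use[0],(proj(ss,T(v[:2],v[2],D))-ps).ravel()*use[1]]
  f=least_squares(g,[.576,.01,-9]);print(use,f.x,np.round(f.fun,1))
p=f.x
for s,n in((st,"top"),(ss,"side")):
  o=np.array([176,149]) if n=="top" else np.array([192,146])
  P=[(-108,-13,102),(-108,13,102),(-108,0,102),(0,-66,121),(0,-13,110),(0,13,110)]
  print(n,np.round((proj(s,T(p[:2],p[2],P))-o+.42)*6).tolist())
x=T(p[:2],p[2],[[-70,0,0]])[0];print(x, get_obs()["tool_pos"])
E
```

```text
(1, 0) [ 0.57856309  0.0116522  -9.12416206] [-0.4  0.2  0.1  0.3  0.3 -0.6 -0.  -0.   0.  -0.  -0.  -0.   0.  -0. ]
(0, 1) [ 5.78128140e-01  6.12589022e-03 -9.30092584e+00] [ 0.   0.   0.   0.   0.  -0.  -1.1 -0.6  1.2  0.5 -1.1 -0.4  0.9 -0.3]
(1, 1) [ 0.57842714  0.00983126 -9.35243435] [ 0.   0.2  0.5  0.5  0.9 -0.4 -1.  -1.3  1.1 -0.2 -1.  -1.   0.9 -0.9]
top [[359.0, 467.0], [305.0, 457.0], [332.0, 462.0], [508.0, 259.0], [400.0, 244.0], [347.0, 235.0]]
side [[216.0, 217.0], [225.0, 194.0], [221.0, 205.0], [435.0, 242.0], [445.0, 213.0], [449.0, 189.0]]
[0.50935762 0.02120674 0.        ] [0.2977268  0.60577438 0.24555616]
```

Request:
play_rows --grip 0 --pt "0 0 0 0 0 -5.6" --pt "0 0 0 0 0 -5.6" --pt "0 0 0 0 0 -5.7" --pt "1.8 3 0 0 0 0" --pt "1.8 3 0 0 0 0" --pt "1.8 3 0 0 0 0" --pt "1.8 3 0 0 0 0" --pt "1.8 3 0 0 0 0" --pt "1.8 3 0 0 0 0" --pt "1.8 3 0 0 0 0" --pt "1.8 3 0 0 0 0" --pt "1.8 3 0 0 0 0" --pt "1.8 3 0 0 0 0" --pt "1.8 3 0 0 0 0" --pt "1.8 3 0 0 0 0" --pt "1.8 3 0 0 0 0" --pt "1.8 3 0 0 0 0" --pt "1.8 3 0 0 0 0"

```text
clock: 3.6
tool_pos: [0.492, 0.1165, 0.246]
orientation: [-180.0, -0.0, -9.3]
force: [0.4, 1.0, 0.2]
opening: 0.0004
gripper_force: 0.0
```

```bash
cat >> h.py <<'E'
P0=np.array([.578,.0095,0]);Y0=-9.3
def rel():
    o=get_obs(); d=(o["tool_pos"]-P0)*1e3
    print("t %.2f turret-frame TCP"%o["clock"],np.round(R.from_euler("z",Y0,degrees=True).inv().apply(d),1),"ori",np.round(o["orientation"],1),"F",np.round(o["force"],1),"open",round(o["opening"],4))
E
python3 - <<'E'
from h import *
rel()
s=snapshot("wrist");cv2.imwrite("pics/w0.png",s["frame"][:,:,::-1])
a=T(P0[:2],Y0,[[0,0,110],[-19,0,116],[19,0,116],[-108,0,102],[0,-66,121]]);print(np.round(proj(s,a)).tolist())
for t in ["long_stop","pointer_tip","bolt_tab","axle_mid","flick_top"]:
    print(t,[(np.round(R.from_euler("z",-Y0,degrees=True).apply(d["position"]-P0)*1e3).tolist(),round(d["score"],2)) for d in spot_point("wrist",t)[:2]])
E
```

```text
t 3.60 turret-frame TCP [-102.1   91.7  246. ] ori [-180.    -0.    -9.3] F [0.4 1.  0.2] open 0.0004
[[351.0, 95.0], [352.0, 115.0], [356.0, 73.0], [339.0, 198.0], [424.0, 95.0]]
long_stop [([0.0, -41.0, 13.0], 0.96)]
pointer_tip [([-0.0, -64.0, 122.0], 0.9)]
bolt_tab [([-111.0, 3.0, 103.0], 0.67), ([-106.0, 78.0, 1.0], 0.52)]
axle_mid [([-1.0, 2.0, 70.0], 0.58)]
flick_top [([4.0, 3.0, 108.0], 0.93)]
```

View pics/w0.png

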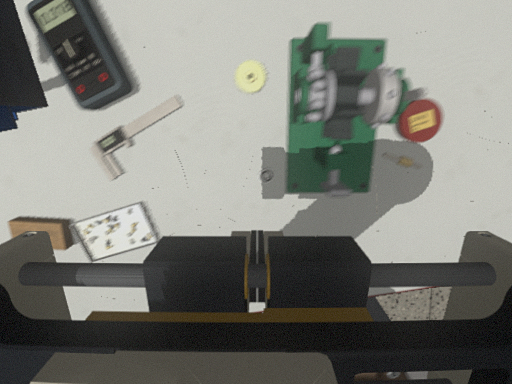

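The wrist picture shows the wheel at about (351,95) matching my fitted pose, and the long stop hangs straight down (-4 clicks). Moving over the near rib and down.

Request:
play_rows --pt "1.9 3.0 0 0 0 0" --pt "1.9 3.0 0 0 0 0" --pt "1.8 3.1 0 0 0 0" --pt "0 0 3 0 0 0" --pt "0 0 3 0 0 0" --pt "0 0 3 0 0 0" --pt "0 0 1.4 0 0 0" --pt "0 0 1.2 0 0 0" --pt "0 0 0 0 0 0" --pt "0 0 0 0 0 0"

```text
clock: 4.73
tool_pos: [0.5321, 0.0203, 0.1293]
orientation: [180.0, 0.1, -9.2]
force: [0.4, -0.1, -0.1]
opening: 0.0004
gripper_force: 0.0
```

```bash
python3 - <<'E'
from h import *
rel()
s=snapshot("side");crop(s,proj(s,[0.555,0.0,0.1])[0],130,100,6,"pics/s2.png")
E
```

```text
t 4.73 turret-frame TCP [-47.    3.3 129.3] ori [ 1.8e+02  1.0e-01 -9.2e+00] F [ 0.4 -0.1 -0.1] open 0.0004
pics/s2.png origin 193 133 scale 6
```

View pics/s2.png

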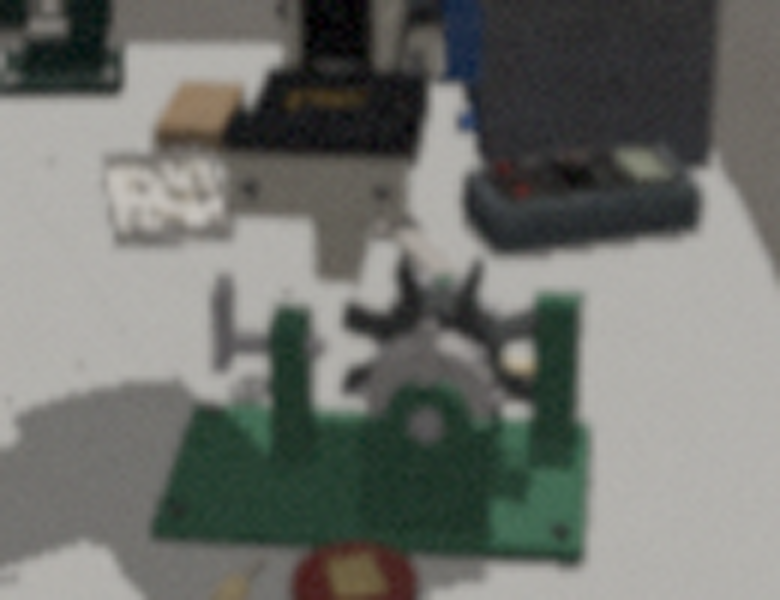

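The fingertip end at (340,275) stands just in front of the near top rib (405,265). First click.

Request:
play_rows --pt "0.4 0.3 0 0 0 0" --pt "0.4 0 0 0 0 0" --pt "0.4 0 0 0 0 0" --pt "0.4 0 0 0 0 0" --pt "0.4 0 0 0 0 0" --pt "0.4 0 0 0 0 0" --pt "0.4 0 0 0 0 0" --pt "0.4 0 0 0 0 0" --pt "0.4 0 0 0 0 0" --pt "0.4 0 0 0 0 0" --pt "0.4 0 0 0 0 0" --pt "0.3 0 0 0 0 0" --pt "0 0 0 0 0 0" --pt "0 0 0 0 0 0"

```text
clock: 5.95
tool_pos: [0.5783, 0.0087, 0.1294]
orientation: [180.0, 0.0, -9.3]
force: [-0.5, -0.7, -0.4]
opening: 0.0003
gripper_force: 0.0
```

```bash
python3 - <<'E'
from h import *
rel()
s=snapshot("side");crop(s,proj(s,[0.555,0.0,0.1])[0],130,100,6,"pics/s3.png")
E
```

```text
t 5.95 turret-frame TCP [  0.4  -0.7 129.4] ori [180.    0.   -9.3] F [-0.5 -0.7 -0.4] open 0.0003
pics/s3.png origin 193 133 scale 6
```

View pics/s3.png

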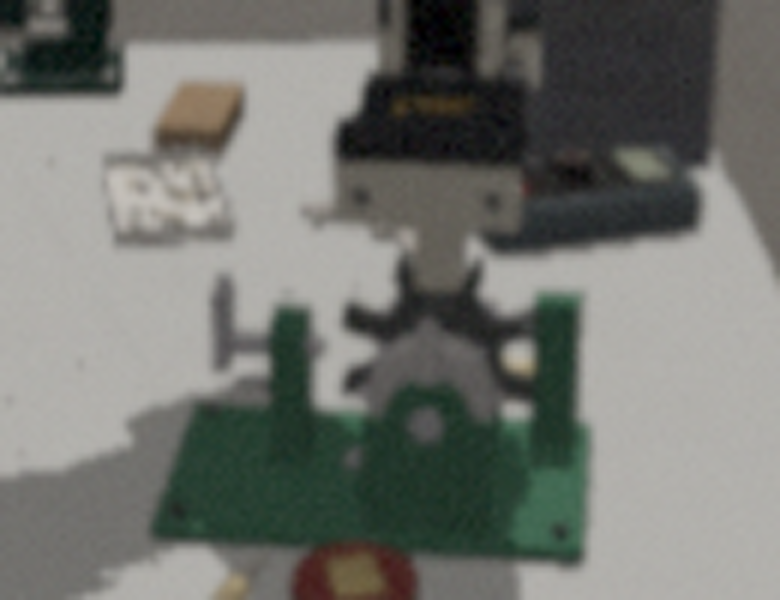

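The wheel sits at a click and the long screw's end now shows at (352,455), front-down: index −3, one click done. Second click.

Request:
play_rows --pt "0 0 1 0 0 0"

```text
clock: 6.08
tool_pos: [0.5792, 0.009, 0.1211]
orientation: [-179.9, -0.2, -9.2]
force: [-5.2, 0.8, 10.1]
opening: 0.0002
gripper_force: 4.4
```

I sent that row with the wrong sign: it went 1 cm down into the gap and met about 11 N. I'll lift straight out and check that the wheel hasn't moved.

Request:
play_rows --pt "0 0 -1.0 0 0 0" --pt "0 0 -1.3 0 0 0" --pt "0 0 -1.3 0 0 0" --pt "0 0 0 0 0 0" --pt "0 0 0 0 0 0"

```text
clock: 6.5
tool_pos: [0.5786, 0.009, 0.1564]
orientation: [-179.9, -0.1, -9.3]
force: [-0.4, 0.4, -0.5]
opening: 0.0008
gripper_force: 0.0
```

```bash
cat >> h.py <<'E'
def see(cams=("top","side","wrist")):
    for c in cams:
        s=snapshot(c)
        for t in ["long_stop","bolt_tab","pointer_tip"]:
            print(c,t,[(np.round(R.from_euler("z",-Y0,degrees=True).apply(d["position"]-P0)*1e3).tolist(),round(d["score"],2)) for d in spot_point(c,t)[:2]])
E
python3 - <<'E'
from h import *
rel();see()
E
```

```text
t 6.50 turret-frame TCP [  0.6  -0.4 156.4] ori [-1.799e+02 -1.000e-01 -9.300e+00] F [-0.4  0.4 -0.5] open 0.0008
top long_stop [([-43.0, -40.0, 29.0], 0.77)]
top bolt_tab [([-110.0, -0.0, 99.0], 0.64)]
top pointer_tip [([-5.0, -63.0, 123.0], 0.91)]
side long_stop [([-33.0, -41.0, 27.0], 0.71)]
side bolt_tab [([-110.0, -3.0, 103.0], 0.55)]
side pointer_tip [([-37.0, -38.0, 27.0], 0.73), ([-1.0, -61.0, 122.0], 0.71)]
wrist long_stop [([-40.0, -40.0, 30.0], 0.61), ([-0.0, 2.0, 5.0], 0.26)]
wrist bolt_tab []
wrist pointer_tip [([-2.0, -62.0, 125.0], 0.75)]
```

The wheel is still at −3 and nothing else changed. Going back 47 mm, down 27 mm, then pushing.

Request:
play_rows --pt "-2.4 0 0 0 0 0" --pt "-2.3 0 0 0 0 0" --pt "0 0 0 0 0 0" --pt "0 0 1.4 0 0 0" --pt "0 0 1.3 0 0 0" --pt "0 0 0 0 0 0" --pt "0.4 0 0 0 0 0" --pt "0.4 0 0 0 0 0" --pt "0.4 0 0 0 0 0" --pt "0.4 0 0 0 0 0" --pt "0.4 0 0 0 0 0" --pt "0.4 0 0 0 0 0" --pt "0.4 0 0 0 0 0" --pt "0.4 0 0 0 0 0" --pt "0.4 0 0 0 0 0" --pt "0.4 0 0 0 0 0" --pt "0.4 0 0 0 0 0" --pt "0.3 0 0 0 0 0" --pt "0 0 0 0 0 0" --pt "0 0 0 0 0 0"

```text
clock: 8.77
tool_pos: [0.5783, 0.0087, 0.1284]
orientation: [180.0, 0.0, -9.3]
force: [-0.4, -0.2, -0.3]
opening: 0.0007
gripper_force: 0.0
```

Request:
play_rows --pt "0 0 -1.3 0 0 0" --pt "0 0 -1.4 0 0 0" --pt "0 0 0 0 0 0" --pt "-2.4 0 0 0 0 0" --pt "-2.3 0 0 0 0 0" --pt "0 0 0 0 0 0"

```text
clock: 9.27
tool_pos: [0.528, 0.0162, 0.1551]
orientation: [-180.0, 0.1, -9.3]
force: [-0.8, 0.0, -0.0]
opening: 0.0006
gripper_force: 0.0
```

```bash
python3 - <<'E'
from h import *
rel();see()
E
```

```text
t 9.27 turret-frame TCP [-50.4  -1.4 155.1] ori [-1.8e+02  1.0e-01 -9.3e+00] F [-0.8  0.  -0. ] open 0.0006
top long_stop [([-58.0, -43.0, 68.0], 0.55), ([-4.0, 4.0, 110.0], 0.19)]
top bolt_tab [([-108.0, 2.0, 102.0], 0.51)]
top pointer_tip [([-1.0, -64.0, 122.0], 0.74), ([-84.0, -120.0, -1.0], 0.17)]
side long_stop [([-54.0, -41.0, 63.0], 0.56)]
side bolt_tab [([-111.0, -3.0, 102.0], 0.61)]
side pointer_tip [([-0.0, -62.0, 122.0], 0.66), ([-106.0, 86.0, -1.0], 0.21)]
wrist long_stop [([-55.0, -38.0, 70.0], 0.94)]
wrist bolt_tab [([29.0, 106.0, 0.0], 0.49)]
wrist pointer_tip [([-1.0, -61.0, 121.0], 0.79)]
```

The long stop now points to the front (−2). Third click.

Request:
play_rows --pt "0 0 1.4 0 0 0" --pt "0 0 1.3 0 0 0" --pt "0 0 0 0 0 0" --pt "0.4 0 0 0 0 0" --pt "0.4 0 0 0 0 0" --pt "0.4 0 0 0 0 0" --pt "0.4 0 0 0 0 0" --pt "0.4 0 0 0 0 0" --pt "0.4 0 0 0 0 0" --pt "0.4 0 0 0 0 0" --pt "0.4 0 0 0 0 0" --pt "0.4 0 0 0 0 0" --pt "0.4 0 0 0 0 0" --pt "0.4 0 0 0 0 0" --pt "0.3 0 0 0 0 0" --pt "0 0 0 0 0 0" --pt "0 0 0 0 0 0"

```text
clock: 11.28
tool_pos: [0.5783, 0.0087, 0.1284]
orientation: [180.0, 0.0, -9.3]
force: [1.0, 0.2, -0.5]
opening: 0.0003
gripper_force: 0.0
```

Request:
play_rows --pt "0 0 -1.3 0 0 0" --pt "0 0 -1.4 0 0 0" --pt "0 0 0 0 0 0" --pt "-2.4 0 0 0 0 0" --pt "-2.3 0 0 0 0 0" --pt "0 0 0 0 0 0"

```text
clock: 11.78
tool_pos: [0.528, 0.0162, 0.1551]
orientation: [-180.0, 0.1, -9.3]
force: [0.0, 0.0, -1.4]
opening: 0.0005
gripper_force: 0.0
```

```bash
python3 - <<'E'
from h import *
rel();see()
E
```

```text
t 11.78 turret-frame TCP [-50.4  -1.5 155.1] ori [-1.8e+02  1.0e-01 -9.3e+00] F [ 0.   0.  -1.4] open 0.0005
top long_stop [([-42.0, -41.0, 109.0], 0.55)]
top bolt_tab [([-107.0, 4.0, 102.0], 0.64)]
top pointer_tip [([-3.0, -62.0, 125.0], 0.68)]
side long_stop [([-35.0, -43.0, 103.0], 0.61)]
side bolt_tab [([-112.0, -4.0, 104.0], 0.47)]
side pointer_tip [([-83.0, -116.0, 3.0], 0.73), ([-2.0, -61.0, 122.0], 0.68)]
wrist long_stop [([-39.0, -40.0, 109.0], 0.55)]
wrist bolt_tab [([-84.0, -115.0, 0.0], 0.27)]
wrist pointer_tip [([-0.0, -64.0, 122.0], 0.85)]
```

Now at −1. Last click.

Request:
play_rows --pt "0 0 1.4 0 0 0" --pt "0 0 1.3 0 0 0" --pt "0 0 0 0 0 0" --pt "0.4 0 0 0 0 0" --pt "0.4 0 0 0 0 0" --pt "0.4 0 0 0 0 0" --pt "0.4 0 0 0 0 0" --pt "0.4 0 0 0 0 0" --pt "0.4 0 0 0 0 0" --pt "0.4 0 0 0 0 0" --pt "0.4 0 0 0 0 0" --pt "0.4 0 0 0 0 0" --pt "0.4 0 0 0 0 0" --pt "0.4 0 0 0 0 0" --pt "0.3 0 0 0 0 0" --pt "0 0 0 0 0 0" --pt "0 0 0 0 0 0"

```text
clock: 13.8
tool_pos: [0.5783, 0.0087, 0.1284]
orientation: [180.0, 0.0, -9.3]
force: [-0.1, 1.2, 0.2]
opening: 0.0001
gripper_force: 0.0
```

Request:
play_rows --pt "0 0 -1.3 0 0 0" --pt "0 0 -1.4 0 0 0" --pt "0 0 0 0 0 0" --pt "-2.4 0 0 0 0 0" --pt "-2.3 0 0 0 0 0" --pt "0 0 0 0 0 0"

```text
clock: 14.3
tool_pos: [0.528, 0.0162, 0.155]
orientation: [-180.0, 0.1, -9.3]
force: [-1.3, -0.0, -1.0]
opening: 0.0003
gripper_force: 0.0
```

```bash
python3 - <<'E'
from h import *
rel();see()
s=snapshot("side");crop(s,proj(s,[0.555,0.0,0.1])[0],130,100,6,"pics/s5.png")
E
```

```text
t 14.30 turret-frame TCP [-50.4  -1.4 155. ] ori [-1.8e+02  1.0e-01 -9.3e+00] F [-1.3 -0.  -1. ] open 0.0003
top long_stop [([-2.0, -40.0, 125.0], 0.41)]
top bolt_tab [([-108.0, -0.0, 102.0], 0.48)]
top pointer_tip [([-5.0, -64.0, 124.0], 0.74), ([-2.0, -44.0, 127.0], 0.71)]
side long_stop [([4.0, -39.0, 122.0], 0.97), ([-85.0, -114.0, 2.0], 0.49)]
side bolt_tab [([-111.0, -1.0, 104.0], 0.5), ([-28.0, -120.0, -0.0], 0.15)]
side pointer_tip [([-3.0, -61.0, 125.0], 0.87), ([-53.0, 265.0, -2.0], 0.2)]
wrist long_stop [([-1.0, -39.0, 128.0], 0.87)]
wrist bolt_tab []
wrist pointer_tip [([-1.0, -62.0, 125.0], 0.82)]
pics/s5.png origin 193 133 scale 6
```

View pics/s5.png

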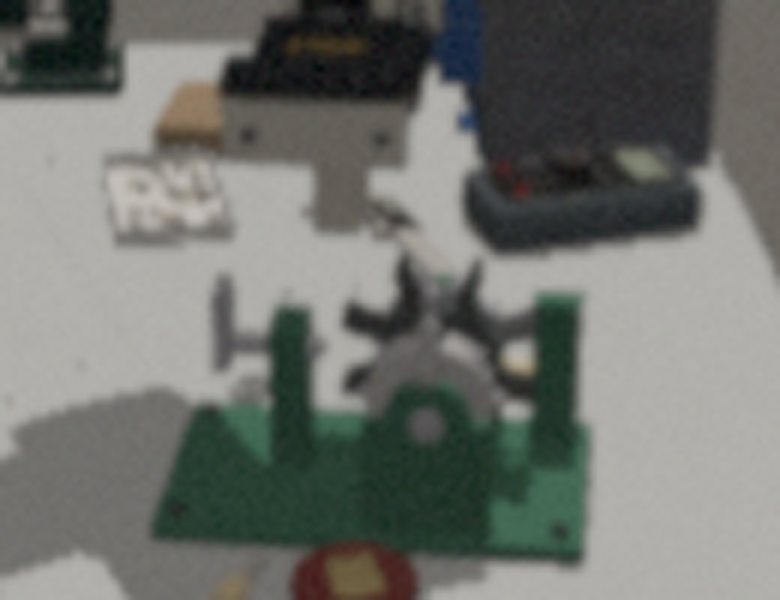

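The long screw stands upright by the pointer at about (440,290), with the ribs at a click and the bolt tab still out at (220,320). Moving back behind the tab and down.

Request:
play_rows --pt "-2.6 0 0 0 0 0" --pt "-2.6 0 0 0 0 0" --pt "-2.6 0 0 0 0 0" --pt "-2.2 0 0 0 0 0" --pt "0 0 0 0 0 0" --pt "0 0 2 0 0 0" --pt "0 0 2 0 0 0" --pt "0 0 1.6 0 0 0" --pt "0 0 0 0 0 0" --pt "0 0 0 0 0 0"

```text
clock: 15.78
tool_pos: [0.433, 0.0322, 0.0993]
orientation: [179.9, 0.1, -9.3]
force: [0.1, 0.7, 0.1]
opening: 0.0003
gripper_force: 0.0
```

```bash
python3 - <<'E'
from h import *
rel()
E
```

```text
t 15.78 turret-frame TCP [-146.8   -1.    99.3] ori [ 1.799e+02  1.000e-01 -9.300e+00] F [0.1 0.7 0.1] open 0.0003
```

Request:
play_rows --pt "0.8 0 0 0 0 0" --pt "0.8 0 0 0 0 0" --pt "0.6 0 0 0 0 0" --pt "0.3 0 0 0 0 0" --pt "0.3 0 0 0 0 0" --pt "0.3 0 0 0 0 0" --pt "0.3 0 0 0 0 0" --pt "0.3 0 0 0 0 0" --pt "0.3 0 0 0 0 0" --pt "0.2 0 0 0 0 0" --pt "0.2 0 0 0 0 0" --pt "0 0 0 0 0 0"

```text
clock: 16.78
tool_pos: [0.4769, 0.0253, 0.0995]
orientation: [180.0, -0.0, -9.3]
force: [-0.1, 0.1, 0.4]
opening: 0.0005
gripper_force: 0.0
```

Request:
play_rows --pt "0.1 0 0 0 0 0" --pt "0.1 0 0 0 0 0" --pt "0 0 0 0 0 0"

```text
clock: 17.03
tool_pos: [0.4775, 0.0251, 0.0994]
orientation: [180.0, 0.1, -9.3]
force: [-6.1, 2.9, 4.2]
opening: 0.0004
gripper_force: 3.2
```

Request:
play_rows --pt "0.1 0 0 0 0 0" --pt "0 0 0 0 0 0"

```text
clock: 17.2
tool_pos: [0.4775, 0.0249, 0.0992]
orientation: [180.0, 0.2, -9.3]
force: [-9.7, 5.9, 6.9]
opening: 0.0003
gripper_force: 5.5
```

```bash
python3 - <<'E'
from h import *
rel();see(("top","side"))
E
```

```text
t 17.20 turret-frame TCP [-101.6   -1.    99.2] ori [180.    0.2  -9.3] F [-9.7  5.9  6.9] open 0.0003
top long_stop [([-0.0, -42.0, 126.0], 0.67)]
top bolt_tab []
top pointer_tip [([-23.0, -130.0, -2.0], 0.74), ([-1.0, -62.0, 122.0], 0.57)]
side long_stop [([3.0, -41.0, 121.0], 0.78)]
side bolt_tab [([-97.0, -2.0, 105.0], 0.52)]
side pointer_tip [([-3.0, -61.0, 120.0], 0.57)]
```

Request:
play_rows --pt "-0.5 0 0 0 0 0" --pt "-1.5 0 0 0 0 0" --pt "-2 0 0 0 0 0" --pt "0 0 0 0 0 0"

```text
clock: 17.93
tool_pos: [0.4373, 0.031, 0.0993]
orientation: [-180.0, 0.1, -9.3]
force: [-0.7, -0.2, 0.0]
opening: 0.0006
gripper_force: 0.0
```

```bash
python3 - <<'E'
from h import *
rel();see()
s=snapshot("side");crop(s,proj(s,[0.5,0.02,0.09])[0],80,60,10,"pics/s6.png")
for d in (0,16,18): print(d,np.round((proj(s,T(P0[:2],Y0,[[-108+d,-13,102],[-108+d,-13,58]])))-[0,0],1).tolist())
E
```

```text
t 17.93 turret-frame TCP [-142.3   -1.6   99.3] ori [-1.8e+02  1.0e-01 -9.3e+00] F [-0.7 -0.2  0. ] open 0.0006
top long_stop [([-3.0, -46.0, 128.0], 0.82), ([180.0, -372.0, 1.0], 0.74)]
top bolt_tab []
top pointer_tip [([1.0, -64.0, 125.0], 0.77), ([-25.0, -130.0, 1.0], 0.22)]
side long_stop [([3.0, -40.0, 123.0], 0.85)]
side bolt_tab [([-95.0, -1.0, 102.0], 0.47)]
side pointer_tip [([-1.0, -61.0, 123.0], 0.85)]
wrist long_stop []
wrist bolt_tab [([-94.0, 8.0, 104.0], 0.87)]
wrist pointer_tip []
pics/s6.png origin 198 154 scale 10
0 [[227.4, 181.9], [228.0, 195.6]]
16 [[233.0, 182.1], [233.5, 195.9]]
18 [[233.7, 182.2], [234.1, 195.9]]
```

View pics/s6.png

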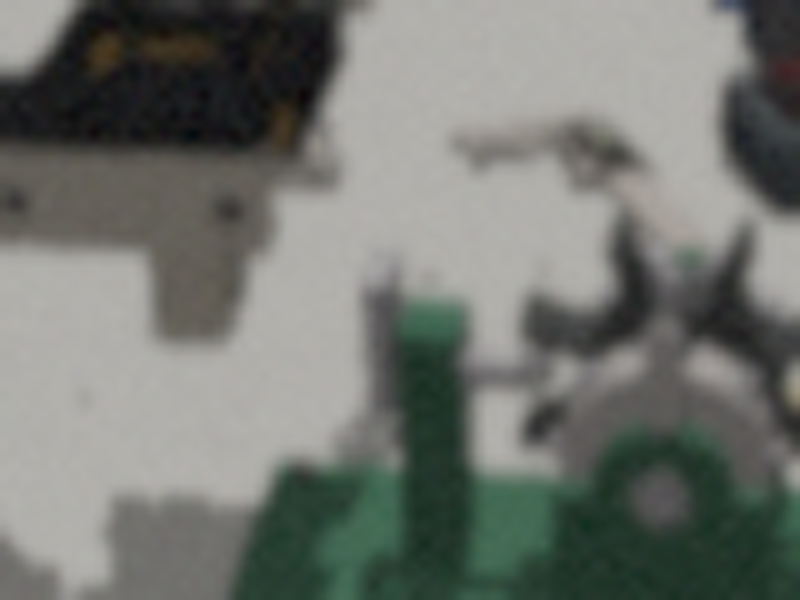

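The tab now stands up against its post at (380,340), its front edge moved about 6 px, which is 17–18 mm. The finger also stalled solid there, so the bolt is home. The hand is clear; I'll move it up and hand in.

Request:
play_rows --pt "0 0 -2.5 0 0 0" --pt "0 0 -2.5 0 0 0" --pt "0 0 -2.5 0 0 0" --pt "0 0 -2.5 0 0 0" --pt "0 0 0 0 0 0" --pt "0 0 0 0 0 0" --pt "0 0 0 0 0 0"

```text
clock: 19.17
tool_pos: [0.4397, 0.0313, 0.1992]
orientation: [-180.0, 0.0, -9.3]
force: [0.1, 0.7, -0.1]
opening: 0.0003
gripper_force: 0.0
```

```bash
python3 -c "
from h import *
rel();see(('wrist','top'));print(close_job())"
```

```text
t 19.17 turret-frame TCP [-140.    -0.9  199.2] ori [-180.     0.    -9.3] F [ 0.1  0.7 -0.1] open 0.0003
wrist long_stop [([-1.0, -40.0, 124.0], 0.9)]
wrist bolt_tab [([-93.0, 5.0, 99.0], 0.9)]
wrist pointer_tip [([-1.0, -62.0, 123.0], 0.85), ([27.0, 105.0, 2.0], 0.35)]
top long_stop [([-4.0, -43.0, 128.0], 0.98)]
top bolt_tab [([-21.0, -127.0, -2.0], 0.6)]
top pointer_tip [([-2.0, -62.0, 124.0], 0.56)]
the job is handed in; nothing more can be done
None
```

I handed the job in at 19.2 s with no verdict returned: four clicks put the long stop upright at the pointer, the bolt was pushed until it stalled (about 17–18 mm of 18), and the hand is clear; one wrong-sign move pressed the fingertip into the top gap at about 11 N (limit 40) without shifting the wheel.

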